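# Lock the vial carousel with its red pin

### The job

Turn the vial carousel by its black grip bar until the hole in its yellow tab lines up with the hole in the blue lug of the base. Then take the red-knobbed locking pin from the grey stand and push it down through both holes until its collar sits on the tab, and let go.

Things in the scene. Friction and masses are not known exactly. Their poses are not given: they have to be found in the camera images.
- turn_grip (a point): On the rotor's vertical axis, in the black grip bar, 106 mm above the bench. Bar: 16 mm wide (this frame's x), 64 long (y), 84 to 116 mm above the bench; vials around it end at 74. z up; -y points to the tab; turns with the rotor. Light friction, stays where left. It starts 0.5 to 1.2 rad counter-clockwise (from above) of lined up: turn it clockwise. Stops 0.4 rad past lined up, 1.5 before.
- tab_hole (a point): Centre of the 30 mm through hole in the rotor's yellow tab, at the tab's upper face, 57 mm above the bench, 105 mm from the turning axis. The tab is 62 mm square, 12 mm thick, and passes 3 mm above the lug. Axes as turn_grip, turning with the rotor.
- lug_hole (a point): Centre of the 30 mm vertical hole in the blue lug of the fixed carousel base, at the lug's upper face, 42 mm above the bench, 105 mm from the turning axis. The lug is 66 mm square; the hole goes down to the bench. z up; -y points from the axis to this hole.
- lock_pin: Red-knobbed pin, about 0.12 kg, upright in a 56 mm high grey stand: 3 pins 70 mm apart, row within 0.25 rad of world y. Origin: tip; z up. Shank 14 mm dia., 50 long, tapered tip, 3 mm play in the stand; collar 48 dia., 6 thick; knob 26 dia., 56 to 96 mm above the tip (grip at 82). Tip is 6 mm above the bench in the stand, 7 when home in the carousel. Others: blue square knob, black ball.

How it is judged:
By the outcome, as a careful person would: the job done as asked, in the order asked, and still so for the second after the job is handed in, with the robot touching nothing.
It also fails if it takes over 59 s, if anything falls off the work surface, if the arm or the gripper's body presses on something with over 40 N, if the wrist force passes 120 N, or if a joint passes its speed limit or range.

### The arm

A 6-joint arm with a two-finger parallel gripper is mounted at the origin on the work surface. World frame = base frame: x ahead of the robot, y to its left, z up, the work surface at z = 0. Lengths are in m, angles in rad, forces in N, time in s.
With the tool pointing down it reaches from about 0.3 to 0.775 m from the base axis. Payload 14.6 kg.
Tool frame: the origin (TCP) lies at the very end of the fingers, on their centre line; the grasp point (between the pads) lies 19 mm behind it (ctrl.hold_point_z is the distance from the TCP to the grasp point, in m); x points along the fingers, y is the direction in which the jaws open and shut, and the axes are right-handed (so a half turn about x gives the same grasp; the last joint's range is limited). The gripper opens to 94 mm and grips with 3 to 60 N. Pads are 16 mm wide; open, the fingers measure 119 mm over their backs; the gripper's body (75 mm by 177 mm) begins 78 mm behind the grasp point.
Start: joints at [1.033, 0.3, 1.521, -0, 1.321, -0.067], TCP at [0.249, 0.49, 0.205] pointing down, gripper open.
Joint ranges: [-3.03, 3.03], [-0.79, 2.21], [0.23, 2.52], [-1.04, 4.18], [0, 3.07], [-2.55, 2.55]. Speed limits (rad/s): [2.22, 2.22, 2.57, 3.14, 3.14, 3.14].

### API

Orientations are given as [roll, pitch, yaw] about the fixed x, y, z axes, in that order (R = Rz(yaw) Ry(pitch) Rx(roll)).
In Python, from station import get_obs, camera, ticket, ctrl gives the robot as it stands.
- The arm moves only by the tool step_arm, never from a script. Its argument "motion" is a list that holds one entry, the list of rows, each a list of 6 numbers: the shift along the tool's x, y, z in m, then the turn, a rotation vector about the tool's x, y, z in degrees. A call has 1 to 12 rows; each row shifts and turns the commanded pose from where the row before left it, along the tool's axes as they then stand; what a row does not reach is not made up. A row lasts 1/8 s, in which the tool goes at most 62.5 mm and 10.7 degrees, less where a joint would pass 70% of its speed; a pose out of reach is approached as far as the arm can. A call is refused whole if a number of a shift passes 0.0625 or a number of a turn 10.7, either way. A call with a gripper value outside its range is refused whole. "fingers" is the finger opening in m, from 0 to 0.094, set as the call begins (left out, the last holds). The fingers move at their own pace and stop on an object; "squeeze" is the grip in N (left out, the last holds). Time passes only in rows, so rows that do not move let the fingers close. It gives the time, the measured TCP pose, the force and the opening at its end, in the units of the state.
- get_obs(): the state, without advancing time (a new reading comes with each control period).
- camera(name): name is "side" or "top"; returns a dict with "pixels" (400x640x3 uint8, red, green, blue), "fx", "fy", "cx", "cy" (pixels), "extrinsics" (4x4, takes a point from world to camera coordinates). Camera axes: x right, y up, looking along -z (the intrinsics and any distortion apply to the point x, -y, -z); pixel columns grow to the right and rows downward; lengths in m; the calibration is good to about 2 mm. A picture is of the moment at which its call begins. There is no depth.
- ticket.hand_in(): hands the job in, once; it reports no verdict.
The state is a dict: "time_s": time; "qpos": joint angles; "joint_vel": joint speeds; "tau": joint torques, N m; "ee_pos": TCP position; "eef_rot": TCP orientation; "force": force on the tool from outside, world axes, zero at the start; "moment": the same for the moment, N m; "grip_width": finger opening in m.
Only numpy, scipy, OpenCV 4.12 (cv2) and the standard library are available. Lean on these libraries where they do the work, as an engineer would, in place of code of your own. Each camera call takes 0.05 s, during which the arm holds its last target.

## Working session

There is one attempt and no reset: what is moved stays moved. The work goes in short steps, Python scripts to look and compute and a tool call to move; the robot and the scene stay as the last step left them, time stands still between calls to the robot, and variables do not carry over. Pictures are saved under pics/ and viewed, and the job is handed in when it is done.

Besides the shell and the picture viewer there is one more tool, called after "Emit:" in YAML: its name, and indented under it one key for each argument. step_arm: Moves the arm, as the interface text tells. Its arguments: {"type":"object","properties":{"motion":{"type":"array","items":{"type":"array","items":{"type":"array","items":{"type":"number"}}}},"fingers":{"type":"number"},"squeeze":{"type":"number"}},"required":["motion"]}

```bash
ls; mkdir -p pics; python3 - <<'E'
from station import get_obs,camera,ctrl
import cv2,numpy as np
print(get_obs(),ctrl.hold_point_z)
for n in("side","top"):
    c=camera(n);cv2.imwrite(f"pics/{n}0.png",c["pixels"][...,::-1]);print(n,{k:v for k,v in c.items() if k!="pixels"})
    np.savez(f"pics/{n}0.npz",**c)
E
```

```text
pics
{'time_s': 0.0, 'qpos': array([ 1.03342276e+00,  3.00501133e-01,  1.52156773e+00, -1.07351735e-05,
        1.32070071e+00, -6.66207922e-02]), 'joint_vel': array([-0.00139441, -0.00022408,  0.0011108 , -0.00151239, -0.00088481,
       -0.00129234]), 'tau': array([-1.31841629e-03, -5.31820321e+01, -3.52724648e+01,  7.07389601e-02,
        2.45460105e-02, -9.25675954e-05]), 'ee_pos': array([0.24933926, 0.48994462, 0.2048755 ]), 'eef_rot': array([-1.62858237,  1.56961936, -2.09933248]), 'force': array([-0.47866472, -0.16224421, -1.00017344]), 'moment': array([-0.02492924, -0.02356026,  0.09020086]), 'grip_width': 0.09412599426273428} 0.0188
side {'fx': 498.4127921537185, 'fy': 498.4127921537185, 'cx': 320.3897139879702, 'cy': 197.79870117892227, 'extrinsics': array([[-0.96994391, -0.24239768,  0.02126452,  0.52942591],
       [ 0.1742271 , -0.63083231,  0.75610549, -0.17850195],
       [-0.16986387,  0.73708477,  0.6541042 , -0.8913219 ],
       [ 0.        ,  0.        ,  0.        ,  1.        ]])}
top {'fx': 422.43789207677736, 'fy': 422.43789207677736, 'cx': 320.37421139831633, 'cy': 197.60128301751666, 'extrinsics': array([[ 0.02628227, -0.99963368, -0.00646105, -0.04030295],
       [ 0.99733779,  0.02578104,  0.06821053, -0.57297916],
       [-0.06801898, -0.00823658,  0.99765003, -0.82615445],
       [ 0.        ,  0.        ,  0.        ,  1.        ]])}
```

View pics/side0.png

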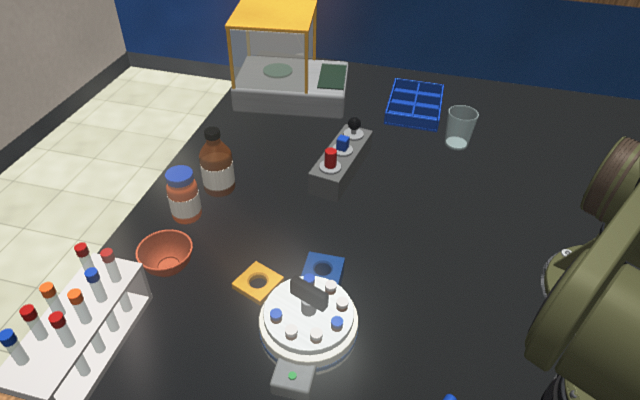

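View pics/top0.png

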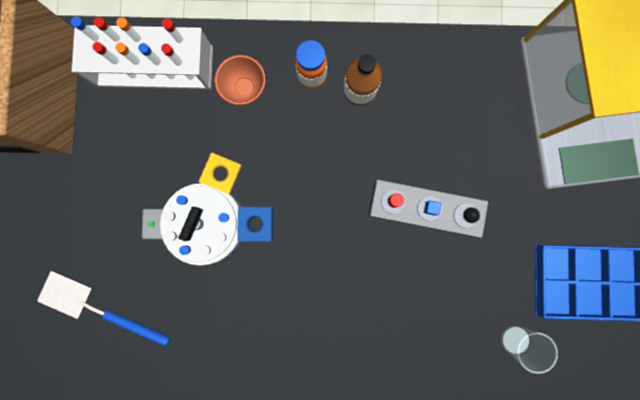

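```bash
cat > h.py <<'E'
import numpy as np,cv2
def load(n): return dict(np.load(f"pics/{n}.npz"))
def proj(c,p):
    E=c["extrinsics"];q=E[:3,:3]@np.array(p)+E[:3,3];d=-q[2]
    return np.array([c["cx"]+c["fx"]*q[0]/d,c["cy"]-c["fy"]*q[1]/d])
def ray(c,uv,z):
    E=c["extrinsics"];R=E[:3,:3];o=-R.T@E[:3,3]
    d=R.T@np.array([(uv[0]-c["cx"])/c["fx"],-(uv[1]-c["cy"])/c["fy"],-1])
    return o+d*(z-o[2])/d[2]
def crop(c,x0,y0,w,h,s,name):
    im=c["pixels"][y0:y0+h,x0:x0+w,::-1]
    cv2.imwrite(name,cv2.resize(im,None,fx=s,fy=s,interpolation=cv2.INTER_CUBIC))
E
python3 - <<'E'
from h import *
t=load("top0");s=load("side0")
crop(t,135,145,150,130,5,"pics/tc.png");crop(s,225,230,150,120,5,"pics/sc.png")
a=np.vstack([cv2.resize(t["pixels"][170:240,365:495,::-1],None,fx=5,fy=4,interpolation=2),cv2.resize(s["pixels"][110:200,300:385,::-1],(650,300),interpolation=2)])
cv2.imwrite("pics/pins.png",a)
for n,uv,z in(("tab",(221,173),.057),("lug",(255,224),.042),("bartop",(190,224),.116),("knob",(396,200),.102)):
    print(n,ray(t,uv,z))
for n,uv,z in(("tab",(258,281),.057),("lug",(322,268),.042),("bartop",(309,292),.116),("knob",(331,152),.102)):
    print(n,ray(s,uv,z))
E
```

```text
tab [0.61374085 0.16663076 0.057     ]
lug [0.51765319 0.10001064 0.042     ]
bartop [0.51451286 0.20311604 0.116     ]
knob [ 0.56739578 -0.1624613   0.102     ]
tab [0.61078035 0.17363129 0.057     ]
lug [0.51748802 0.10545003 0.042     ]
bartop [0.5110591  0.21914805 0.116     ]
knob [ 0.56424791 -0.15565754  0.102     ]
```

View pics/tc.png

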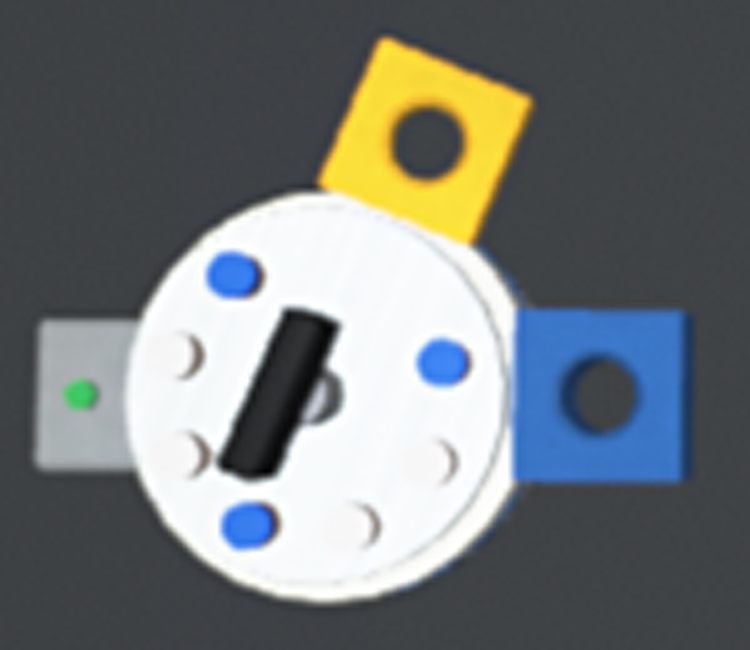

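View pics/sc.png

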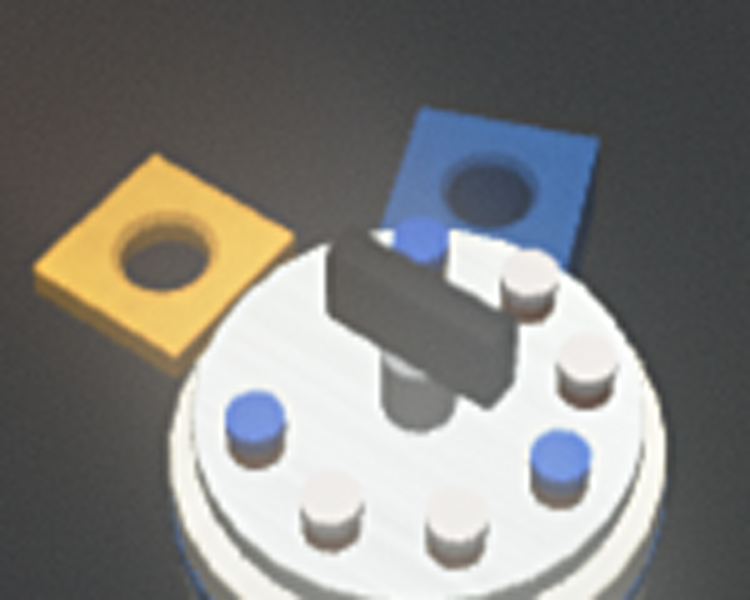

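View pics/pins.png

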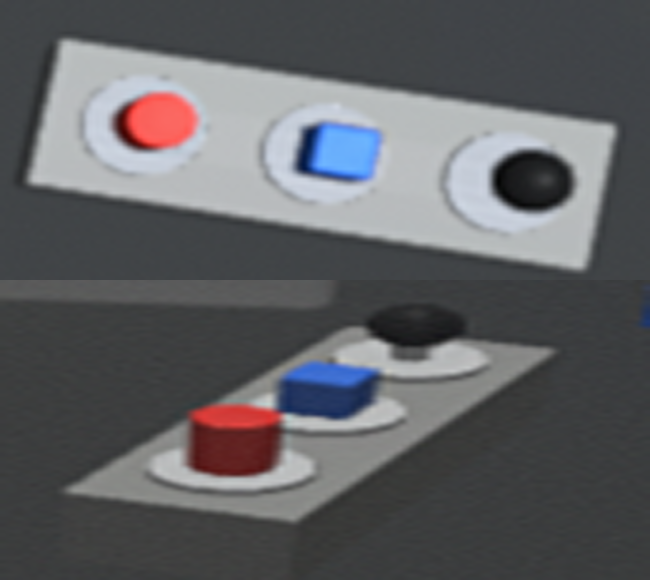

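```bash
python3 - <<'E'
from h import *
from scipy.optimize import least_squares
t=load("top0");s=load("side0")
T=lambda p:((p[0]+.5)/5-.5+135,(p[1]+.5)/5-.5+145)
S=lambda p:((p[0]+.5)/5-.5+225,(p[1]+.5)/5-.5+230)
# local: r outward, w lateral (ccw)
obs=[("t","tab",105,0,57,T((428,142))),("t","tab",136,31,57,T((384,37))),("t","tab",136,-31,57,T((533,100))),
("t","lug",105,0,42,T((599,394))),("t","lug",138,33,42,T((684,310))),("t","lug",138,-33,42,T((684,482))),
("s","tab",105,0,57,S((164,251))),("s","tab",136,31,57,S((35,268))),("s","tab",136,-31,57,S((156,154))),("s","tab",74,-31,57,S((293,236))),
("s","lug",105,0,42,S((490,190))),("s","lug",138,33,42,S((424,107))),("s","lug",138,-33,42,S((598,137)))]
def res(x,cams="ts",off=True):
    r=[]
    for c,b,R,w,z,uv in obs:
        if c not in cams: continue
        a=x[2] if b=="lug" else x[3]
        R,w=R/1e3,w/1e3
        p=[x[0]+R*np.cos(a)-w*np.sin(a),x[1]+R*np.sin(a)+w*np.cos(a),z/1e3]
        r+=list(proj(t if c=="t" else s,p)-uv)
    return np.array(r)
x0=[.51,.207,-1.57,-.5]
for cams in("t","s","ts"):
    o=least_squares(res,x0,args=(cams,));x=o.x
    print(cams,x.round(4),"turn",x[3]-x[2],"lug",x[:2]+.105*np.array([np.cos(x[2]),np.sin(x[2])]));print(np.abs(o.fun).max().round(2),o.fun.round(1))
# wrt knob: red knob blob
for n,c,roi in(("top",t,(380,185,35,30)),("side",s,(315,140,35,30))):
    x,y,w,h=roi;p=c["pixels"][y:y+h,x:x+w].astype(int);m=(p[...,0]>90)&(p[...,1]<.5*p[...,0])
    ys,xs=np.nonzero(m);print(n,xs.min()+x,xs.max()+x,ys.min()+y,ys.max()+y,xs.mean()+x,ys.mean()+y,len(xs))
E
```

```text
t [ 0.5156  0.2062 -1.5445 -0.3664] turn 1.1781470452775968 lug [0.51833245 0.10119155]
0.29 [-0.2  0.   0.3  0.2 -0.  -0.2  0.   0.2  0.1  0.1 -0.1 -0.3]
s [ 0.5141  0.2091 -1.5475 -0.3657] turn 1.1818452371601205 lug [0.51658624 0.10409479]
0.57 [ 0.2  0.1 -0.5 -0.1 -0.2  0.   0.6 -0.1  0.1 -0.1 -0.5 -0.2  0.4  0.3]
ts [ 0.5148  0.2074 -1.5457 -0.3652] turn 1.1805764683326498 lug [0.51746908 0.10244702]
0.92 [-0.9  0.4 -0.5  0.5 -0.8  0.1 -0.7  0.7 -0.5  0.5 -0.8  0.2  0.1 -0.7
 -0.6 -0.9 -0.3 -0.7  0.4 -0.9 -0.2 -0.9 -0.8 -0.9  0.1 -0.5]
top 390 403 194 206 396.3288590604027 199.86577181208054 149
side 325 336 148 167 330.1736526946108 156.5748502994012 167
```

```bash
cat >> h.py <<'E'
from scipy.spatial.transform import Rotation as Ro
def R_target(ang):  # tool x down, y (jaw) at angle ang
    x=np.array([0,0,-1.]);y=np.array([np.cos(ang),np.sin(ang),0]);return np.column_stack([x,y,np.cross(x,y)])
def delta(pos,ang):
    from station import get_obs
    o=get_obs();R=Ro.from_euler("xyz",o["eef_rot"]).as_matrix()
    if ang is None: ang=np.arctan2(R[1,1],R[0,1])
    for a in(ang,ang+np.pi):
        rv=Ro.from_matrix(R.T@R_target(a)).as_rotvec(degrees=True)
        print("shift mm",(R.T@(np.array(pos)-o["ee_pos"])*1e3).round(1),"turn",rv.round(2))
def st():
    from station import get_obs
    o=get_obs();R=Ro.from_euler("xyz",o["eef_rot"]).as_matrix()
    print("t",o["time_s"],"p",o["ee_pos"].round(4),"jaw",np.arctan2(R[1,1],R[0,1]).round(4),"xdown",R[:,0].round(3),"q",o["qpos"].round(3),"F",o["force"].round(1),"M",o["moment"].round(2),"w",round(float(o["grip_width"]),4))
E
python3 - <<'E'
from h import *
st();delta((.5148,.2075,.205),1.2056)
t=load("top0");s=load("side0")
for uv,z in(((394,201),.062),):print(ray(t,uv,z))
from scipy.optimize import minimize
for n,c,roi in(("top",t,(380,185,35,30)),("side",s,(315,140,35,30))):
    x,y,w,h=roi;p=c["pixels"][y:y+h,x:x+w].astype(int);m=(p[...,0]>90)&(p[...,1]<.5*p[...,0])
    th=np.linspace(0,2*np.pi,60)
    def hull(px,py):
        P=[proj(c,(px+.013*np.cos(a),py+.013*np.sin(a),z)) for z in(.062,.102) for a in th]
        P=np.array(P)-[x,y]; im=np.zeros((h*8,w*8),np.uint8)
        cv2.fillConvexPoly(im,cv2.convexHull(((P+.5)*8).astype(np.int32)),255)
        return cv2.resize(im,(w,h),interpolation=cv2.INTER_AREA)/255.
    f=lambda v:((hull(*v)-m)**2).sum()
    best=min(((f((a,b)),a,b) for a in np.arange(.55,.58,.001) for b in np.arange(-.175,-.145,.001)));print(n,best,m.sum())
E
```

```text
t 0.1 p [0.2494 0.49   0.205 ] jaw 1.1 xdown [-0.    -0.001 -1.   ] q [ 1.033  0.3    1.521 -0.     1.321 -0.067] F [ 0.3 -0.2  0.6] M [0.01 0.03 0.01] w 0.0936
shift mm [ 1.000e-01 -1.313e+02  3.647e+02] turn [-6.05 -0.01  0.06]
shift mm [ 1.000e-01 -1.313e+02  3.647e+02] turn [1.7395e+02 8.0000e-02 1.0000e-02]
[ 0.56808115 -0.16553883  0.062     ]
top (np.float64(55.819930795847746), np.float64(0.5690000000000001), np.float64(-0.16399999999999998)) 149
side (np.float64(84.00958093041137), np.float64(0.5680000000000001), np.float64(-0.16699999999999998)) 167
```

Emit:
step_arm:
  motion:
    - [[0,-0.0131,0.0365,-0.6,0,0],[0,-0.0131,0.0365,-0.6,0,0],[0,-0.0131,0.0365,-0.6,0,0],[0,-0.0131,0.0365,-0.6,0,0],[0,-0.0131,0.0365,-0.6,0,0],[0,-0.0131,0.0365,-0.6,0,0],[0,-0.0131,0.0365,-0.6,0,0],[0,-0.0131,0.0365,-0.6,0,0],[0,-0.0131,0.0365,-0.6,0,0],[0,-0.0131,0.0365,-0.6,0,0],[0,0,0,0,0,0],[0,0,0,0,0,0]]
  fingers: 0.06

```text
time_s: 1.6
ee_pos: [0.5277, 0.2211, 0.2052]
eef_rot: [-2.643, 1.57, -3.009]
force: [0.5, -0.1, 0.2]
grip_width: 0.0601
```

```bash
python3 - <<'E'
from h import *
st();delta((.5148,.2075,.087),1.2056)
from station import camera
for n in("side","top"):
    c=camera(n);np.savez(f"pics/{n}1.npz",**c)
crop(load("top1"),100,100,220,180,3,"pics/t1c.png")
E
```

```text
t 1.6 p [0.5277 0.2211 0.2052] jaw 1.2046 xdown [-0.001 -0.    -1.   ] q [ 0.333  0.35   1.456  0.     1.337 -0.872] F [ 0.5 -0.1  0.2] M [-0.01  0.02  0.01] w 0.0601
shift mm [118.2 -17.3  -7.1] turn [-0.06 -0.03  0.02]
shift mm [118.2 -17.3  -7.1] turn [1.7994e+02 3.0000e-02 5.0000e-02]
```

View pics/t1c.png

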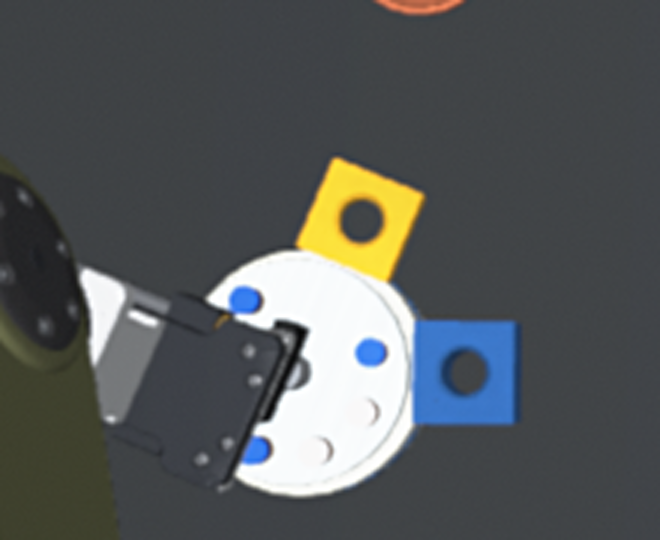

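Emit:
step_arm:
  motion:
    - [[0,-0.0173,-0.0071,0,0,0],[0.03,0,0,0,0,0],[0.04,0,0,0,0,0],[0.03,0,0,0,0,0],[0.018,0,0,0,0,0],[0,0,0,0,0,0],[0,0,0,0,0,0]]
  fingers: 0.06

```text
time_s: 2.58
ee_pos: [0.5159, 0.2076, 0.0887]
eef_rot: [0.682, 1.569, 0.316]
force: [0.7, -0.1, 0.2]
grip_width: 0.0601
```

```bash
python3 - <<'E'
from h import *
st();delta((.5148,.2075,.087),1.2056)
E
```

```text
t 2.575 p [0.5159 0.2076 0.0887] jaw 1.205 xdown [ 0.002  0.001 -1.   ] q [ 0.317  0.435  1.626 -0.     1.079 -0.888] F [ 0.7 -0.1  0.2] M [-0.03  0.01 -0.02] w 0.0601
shift mm [ 1.7 -0.5 -1. ] turn [-0.03  0.08 -0.06]
shift mm [ 1.7 -0.5 -1. ] turn [ 1.7997e+02 -1.0000e-01 -1.2000e-01]
```

Emit:
step_arm:
  motion:
    - [[0.001,-0.0005,-0.001,0,0,0],[0,0,0,0,0,0],[0,0,0,0,0,0],[0,0,0,0,0,0],[0,0,0,0,0,0]]
  fingers: 0.0
  squeeze: 12

```text
time_s: 3.2
ee_pos: [0.5146, 0.2078, 0.0865]
eef_rot: [1.349, 1.569, 0.983]
force: [-0.2, -0.9, 0.7]
grip_width: 0.0161
```

```bash
python3 - <<'E'
from h import *
st()
E
```

```text
t 3.2 p [0.5146 0.2078 0.0865] jaw 1.2045 xdown [ 0.001  0.002 -1.   ] q [ 3.170e-01  4.360e-01  1.630e+00  1.000e-03  1.074e+00 -8.880e-01] F [-0.2 -0.9  0.7] M [-0.55  0.21 -0.01] w 0.0161
```

Emit:
step_arm:
  motion:
    - [[0,0,0,3,0,0],[0,0,0,6,0,0],[0,0,0,7,0,0],[0,0,0,7,0,0],[0,0,0,7,0,0]]

```text
time_s: 3.82
ee_pos: [0.5145, 0.2076, 0.0865]
eef_rot: [1.757, 1.57, 0.863]
force: [3.0, 3.9, -1.7]
grip_width: 0.0159
```

```bash
python3 - <<'E'
from h import *
st()
E
```

```text
t 3.825 p [0.5145 0.2076 0.0865] jaw 0.6773 xdown [ 0.001  0.001 -1.   ] q [ 3.170e-01  4.360e-01  1.630e+00  1.000e-03  1.075e+00 -3.600e-01] F [ 3.   3.9 -1.7] M [ 0.65 -0.25  0.11] w 0.0159
```

Emit:
step_arm:
  motion:
    - [[0,0,0,7,0,0],[0,0,0,7,0,0],[0,0,0,7,0,0],[0,0,0,7,0,0],[0,0,0,6,0,0],[0,0,0,3.4,0,0],[0,0,0,0,0,0],[0,0,0,0,0,0]]

```text
time_s: 4.82
ee_pos: [0.5143, 0.2075, 0.0865]
eef_rot: [2.813, 1.57, 1.272]
force: [0.4, 5.5, -1.4]
grip_width: 0.0161
```

```bash
python3 - <<'E'
from h import *
st()
from station import camera
for n in("side","top"):
    c=camera(n);np.savez(f"pics/{n}2.npz",**c)
a=cv2.resize(load("top2")["pixels"][145:275,135:285,::-1],None,fx=4,fy=4,interpolation=2)
cv2.imwrite("pics/t2.png",a); crop(load("side2"),225,190,150,150,4,"pics/s2.png")
E
```

```text
t 4.825 p [0.5143 0.2075 0.0865] jaw 0.0301 xdown [ 0.     0.001 -1.   ] q [3.170e-01 4.360e-01 1.630e+00 1.000e-03 1.075e+00 2.870e-01] F [ 0.4  5.5 -1.4] M [ 0.85 -0.03 -0.07] w 0.0161
```

View pics/t2.png

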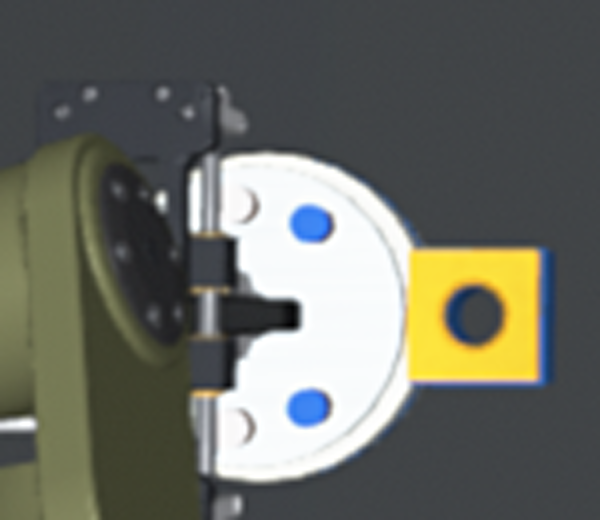

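View pics/s2.png

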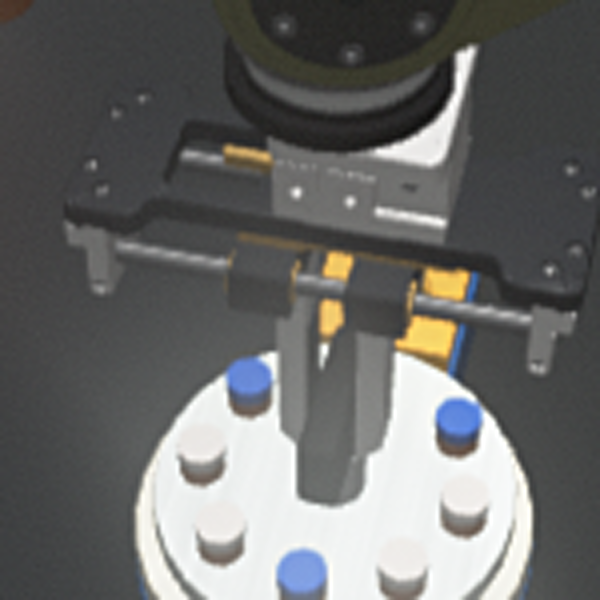

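Emit:
step_arm:
  motion:
    - [[0,0,0,0.2,0,0],[0,0,0,0,0,0],[0,0,0,0,0,0],[0,0,0,0,0,0],[-0.03,0,0,0,0,0],[-0.05,0,0,0,0,0],[-0.05,0,0,0,0,0],[0,0,0,0,0,0]]
  fingers: 0.06

```text
time_s: 5.92
ee_pos: [0.5155, 0.2075, 0.2203]
eef_rot: [1.853, 1.564, 0.307]
force: [-0.5, -0.7, -0.7]
grip_width: 0.0601
```

```bash
python3 - <<'E'
from h import *
t=load("top0")
p=ray(t,(394,201),.062);q=ray(t,((365+503/5),(170+183/4)),.062);d=q-p;print(p,q,np.hypot(*d[:2]),np.arctan2(d[1],d[0]))
st();delta((.5685,-.1655,.217),np.arctan2(d[1],d[0])+np.pi/2)
E
```

```text
[ 0.56808115 -0.16553883  0.062     ] [ 0.54364318 -0.30113657  0.062     ] 0.13778229532246225 -1.749106291055699
t 5.925 p [0.5155 0.2075 0.2203] jaw 0.025 xdown [ 0.006  0.002 -1.   ] q [ 0.317  0.297  1.489 -0.     1.348  0.292] F [-0.5 -0.7 -0.7] M [-0.03  0.06 -0.04] w 0.0601
shift mm [  2.9  43.6 374.2] turn [11.65 -0.14 -0.36]
shift mm [  2.9  43.6 374.2] turn [-168.35    0.53   -0.21]
```

Emit:
step_arm:
  motion:
    - [[0,0.0044,0.0374,0,0,0],[0,0.0044,0.0374,0,0,0],[0,0.0044,0.0374,0,0,0],[0,0.0044,0.0374,0,0,0],[0,0.0044,0.0374,0,0,0],[0,0.0044,0.0374,0,0,0],[0,0.0044,0.0374,0,0,0],[0,0.0044,0.0374,0,0,0],[0,0.0044,0.0374,0,0,0],[0,0.0044,0.0374,0,0,0],[0,0,0,6,0,0],[0,0,0,5.6,0,0]]

```text
time_s: 7.42
ee_pos: [0.5672, -0.1662, 0.2151]
eef_rot: [-1.713, 1.569, 2.817]
force: [0.1, 0.2, -0.1]
grip_width: 0.06
```

Emit:
step_arm:
  motion:
    - [[0,0,0,0,0,0]]

```text
time_s: 7.55
ee_pos: [0.5673, -0.1657, 0.2154]
eef_rot: [-1.696, 1.569, 2.839]
force: [-0.8, -0.0, -0.0]
grip_width: 0.0598
```

```bash
python3 - <<'E'
from h import *
st();delta((.5685,-.1655,.0692),-.178)
from station import camera
for n in("side","top"):
    c=camera(n);np.savez(f"pics/{n}3.npz",**c)
cv2.imwrite("pics/t3.png",cv2.resize(load("top3")["pixels"][120:280,120:520,::-1],None,fx=2,fy=2)); crop(load("side3"),230,60,200,170,4,"pics/s3.png")
E
```

```text
t 7.55 p [ 0.5673 -0.1657  0.2154] jaw -0.177 xdown [-0.001  0.    -1.   ] q [-0.346  0.386  1.383 -0.     1.374 -0.169] F [-0.8 -0.  -0. ] M [-0.11  0.08  0.05] w 0.0598
shift mm [146.2   1.4  -0.4] turn [ 0.06 -0.01  0.08]
shift mm [146.2   1.4  -0.4] turn [-1.7994e+02 -1.3000e-01 -2.0000e-02]
```

View pics/t3.png

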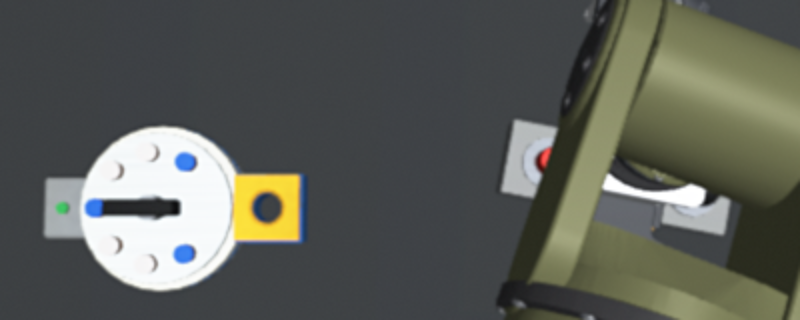

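View pics/s3.png

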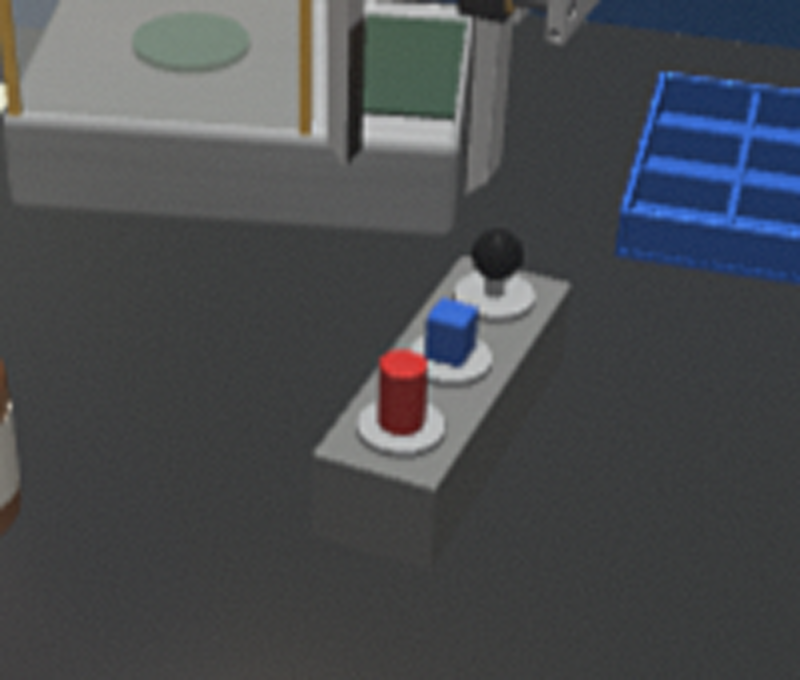

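Emit:
step_arm:
  motion:
    - [[0.02,0.0014,-0.0004,0,0,0],[0.035,0,0,0,0,0],[0.035,0,0,0,0,0],[0.03,0,0,0,0,0],[0.016,0,0,0,0,0],[0.007,0,0,0,0,0],[0,0,0,0,0,0],[0,0,0,0,0,0]]

```text
time_s: 8.65
ee_pos: [0.5695, -0.1657, 0.0745]
eef_rot: [1.413, 1.569, -0.336]
force: [0.1, -0.0, -0.6]
grip_width: 0.0602
```

```bash
python3 - <<'E'
from h import *
st()
from station import camera
for n in("side","top"):
    c=camera(n);np.savez(f"pics/{n}4.npz",**c)
crop(load("side4"),260,70,150,130,5,"pics/s4.png")
E
```

```text
t 8.65 p [ 0.5695 -0.1657  0.0745] jaw -0.1774 xdown [ 0.001 -0.001 -1.   ] q [-0.345  0.527  1.523  0.     1.09  -0.168] F [ 0.1 -0.  -0.6] M [-0.09  0.1  -0.02] w 0.0602
```

View pics/s4.png

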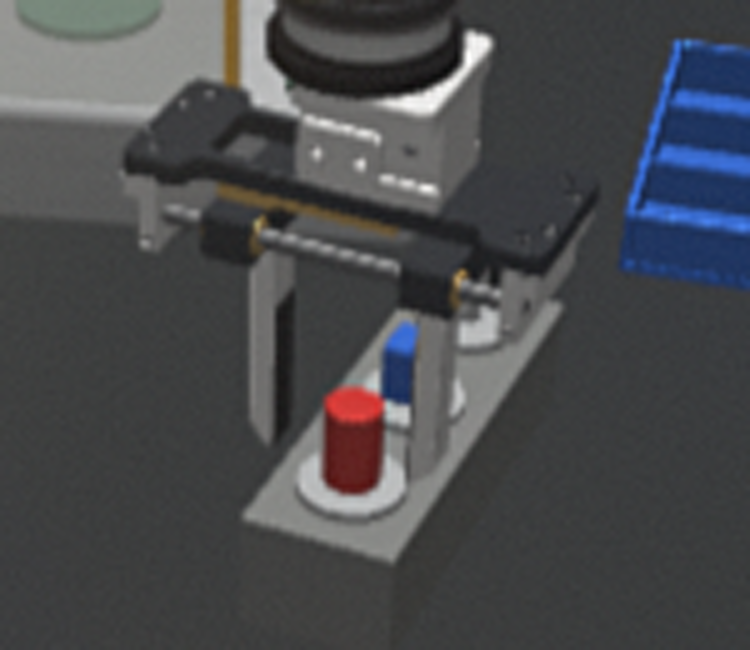

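Emit:
step_arm:
  motion:
    - [[0.004,0,0,0,0,0],[0,0,0,0,0,0],[0,0,0,0,0,0],[0,0,0,0,0,0],[0,0,0,0,0,0]]
  fingers: 0.0
  squeeze: 25

```text
time_s: 9.38
ee_pos: [0.569, -0.1656, 0.0695]
eef_rot: [-1.43, 1.571, 3.105]
force: [-1.1, 1.1, 0.6]
grip_width: 0.0253
```

```bash
python3 - <<'E'
from h import *
st()
E
```

```text
t 9.375 p [ 0.569  -0.1656  0.0695] jaw -0.1775 xdown [-0.  0. -1.] q [-0.345  0.533  1.527 -0.     1.082 -0.167] F [-1.1  1.1  0.6] M [-0.01  0.3  -0.03] w 0.0253
```

Emit:
step_arm:
  motion:
    - [[-0.01,0,0,0,0,0],[-0.02,0,0,0,0,0],[-0.03,0,0,0,0,0],[-0.03,0,0,0,0,0],[-0.03,0,0,0,0,0],[-0.01,0,0,0,0,0],[0,0,0,0,0,0],[0,0,0,0,0,0]]

```text
time_s: 10.38
ee_pos: [0.5686, -0.1654, 0.1981]
eef_rot: [-1.717, 1.569, 2.818]
force: [-0.5, -0.4, -2.8]
grip_width: 0.0254
```

```bash
python3 - <<'E'
from h import *
st();delta((.5175,.1025,.200),None)
from station import camera
for n in("side","top"):
    c=camera(n);np.savez(f"pics/{n}5.npz",**c)
crop(load("side5"),260,40,150,150,5,"pics/s5.png")
E
```

```text
t 10.375 p [ 0.5686 -0.1654  0.1981] jaw -0.1776 xdown [-0.002  0.001 -1.   ] q [-0.345  0.401  1.403 -0.     1.34  -0.167] F [-0.5 -0.4 -2.8] M [-0.11  0.1   0.03] w 0.0254
shift mm [  -1.6  -97.6 -254.7] turn [-0.   -0.02  0.11]
shift mm [  -1.6  -97.6 -254.7] turn [1.8e+02 1.7e-01 3.0e-02]
```

View pics/s5.png

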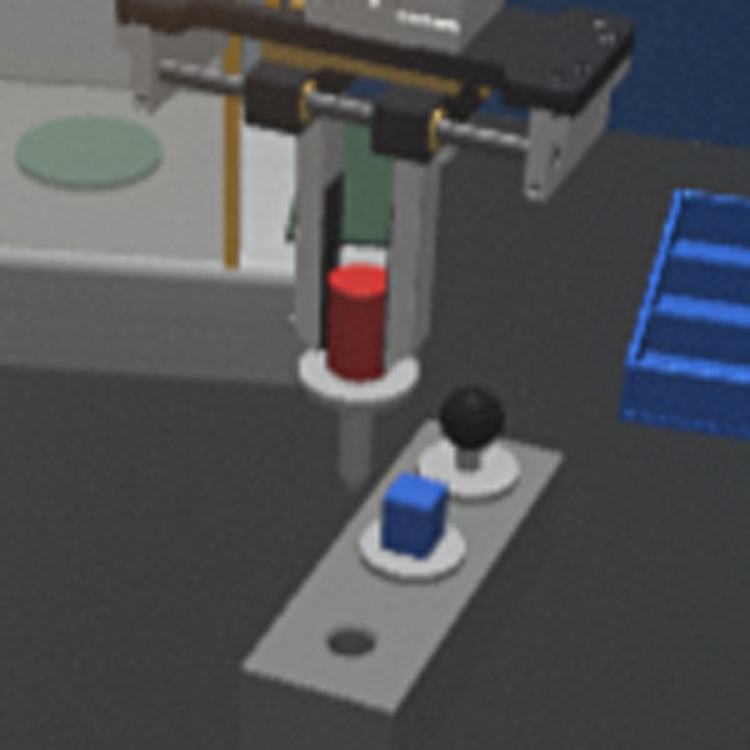

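```bash
python3 - <<'E'
from h import *
s=load("side5")
f=lambda p:((proj(s,p)-[260,40]+.5)*5-.5).round(0)
for dy in(-.006,0,.006):
    x,y=.5686-dy*.18*0,-.1654+dy
    print(dy,"knobtop",f((x,y,.2306)),"collartop",f((x,y,.1906)),"collarbot near",f((x,y,.1846)),"tip",f((x,y,.1346)))
E
```

```text
-0.006 knobtop [367. 266.] collartop [363. 356.] collarbot near [363. 369.] tip [358. 474.]
0 knobtop [363. 273.] collartop [360. 363.] collarbot near [359. 377.] tip [355. 482.]
0.006 knobtop [360. 281.] collartop [356. 371.] collarbot near [356. 384.] tip [352. 490.]
```

Emit:
step_arm:
  motion:
    - [[0,-0.0048,-0.0125,0,0,0],[0,-0.0098,-0.0252,0,0,0],[0,-0.0098,-0.0252,0,0,0],[0,-0.0098,-0.0252,0,0,0],[0,-0.0098,-0.0252,0,0,0],[0,-0.0098,-0.0252,0,0,0],[0,-0.0098,-0.0252,0,0,0],[0,-0.0098,-0.0252,0,0,0],[0,-0.0098,-0.0252,0,0,0],[0,-0.0098,-0.0252,0,0,0],[0,-0.0048,-0.0125,0,0,0],[0,0,0,0,0,0]]

```text
time_s: 11.98
ee_pos: [0.517, 0.1001, 0.1994]
eef_rot: [-0.613, 1.571, -2.36]
force: [-0.1, -1.0, -1.4]
grip_width: 0.0256
```

Emit:
step_arm:
  motion:
    - [[0.02,0,0,0,0,0],[0.02,0,0,0,0,0],[0.01,0,0,0,0,0],[0,0,0,0,0,0],[0,0,0,0,0,0]]

```text
time_s: 12.6
ee_pos: [0.5176, 0.0994, 0.1502]
eef_rot: [1.805, 1.57, 0.056]
force: [1.2, 0.1, -1.6]
grip_width: 0.0257
```

```bash
python3 - <<'E'
from h import *
st();delta((.517,.0995,.15),None)
from station import camera
for n in("side","top"):
    c=camera(n);np.savez(f"pics/{n}6.npz",**c)
crop(load("side6"),240,150,150,150,5,"pics/s6.png");crop(load("top6"),135,125,160,150,4,"pics/t6.png")
E
```

```text
t 12.6 p [0.5176 0.0994 0.1502] jaw -0.1778 xdown [ 0.001  0.    -1.   ] q [ 0.12   0.301  1.653 -0.     1.186  0.298] F [ 1.2  0.1 -1.6] M [-0.01  0.1  -0.05] w 0.0257
shift mm [ 0.2 -0.6  0. ] turn [ 0.   -0.01 -0.06]
shift mm [ 0.2 -0.6  0. ] turn [-1.8e+02  9.0e-02 -2.0e-02]
```

View pics/s6.png

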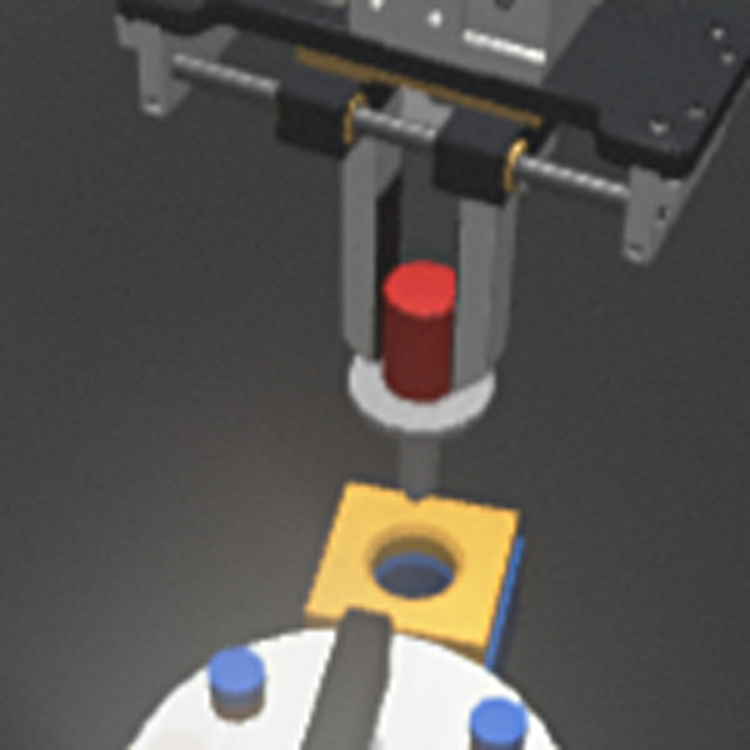

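View pics/t6.png

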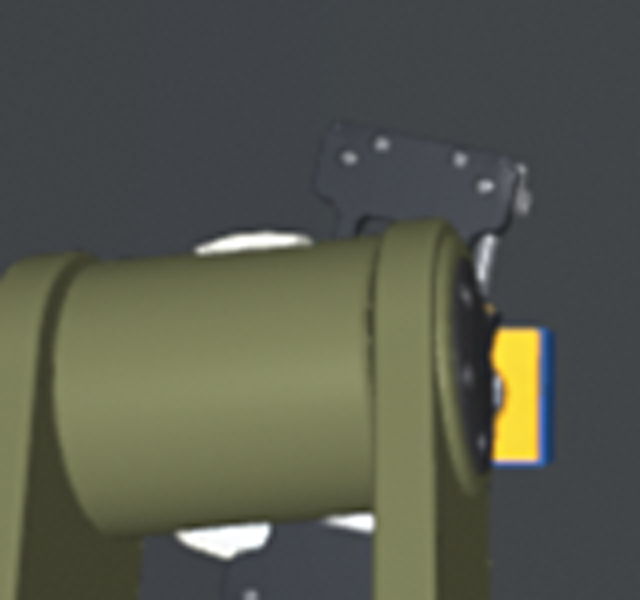

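```bash
python3 - <<'E'
from h import *
s=load("side6")
g=lambda uv:((uv[0]+.5)/5-.5+240,(uv[1]+.5)/5-.5+150)
for n,uv,z in(("tip",(417,496),.0867),("knob",(421,289),.1827),("collar",(422,382),.1427),("hole",(415,566),.057)):print(n,ray(s,g(uv),z).round(4))
E
```

```text
tip [0.5178 0.1015 0.0867]
knob [0.5185 0.1032 0.1827]
collar [0.5171 0.1035 0.1427]
hole [0.5165 0.1065 0.057 ]
```

Emit:
step_arm:
  motion:
    - [[0,-0.0012,-0.0023,0,0,0],[0.015,0,0,0,0,0],[0.015,0,0,0,0,0],[0.01,0,0,0,0,0],[0.01,0,0,0,0,0],[0,0,0,0,0,0]]

```text
time_s: 13.45
ee_pos: [0.5161, 0.102, 0.0986]
eef_rot: [-1.261, 1.569, -3.01]
force: [0.4, -0.7, -1.7]
grip_width: 0.0254
```

```bash
python3 - <<'E'
from h import *
st()
from station import camera
for n in("side",):
    c=camera(n);np.savez(f"pics/{n}7.npz",**c)
crop(load("side7"),240,150,150,150,5,"pics/s7.png")
E
```

```text
t 13.45 p [0.5161 0.102  0.0986] jaw -0.1776 xdown [-0.001 -0.    -1.   ] q [ 0.125  0.363  1.702 -0.     1.077  0.303] F [ 0.4 -0.7 -1.7] M [-0.04  0.04  0.  ] w 0.0254
```

View pics/s7.png

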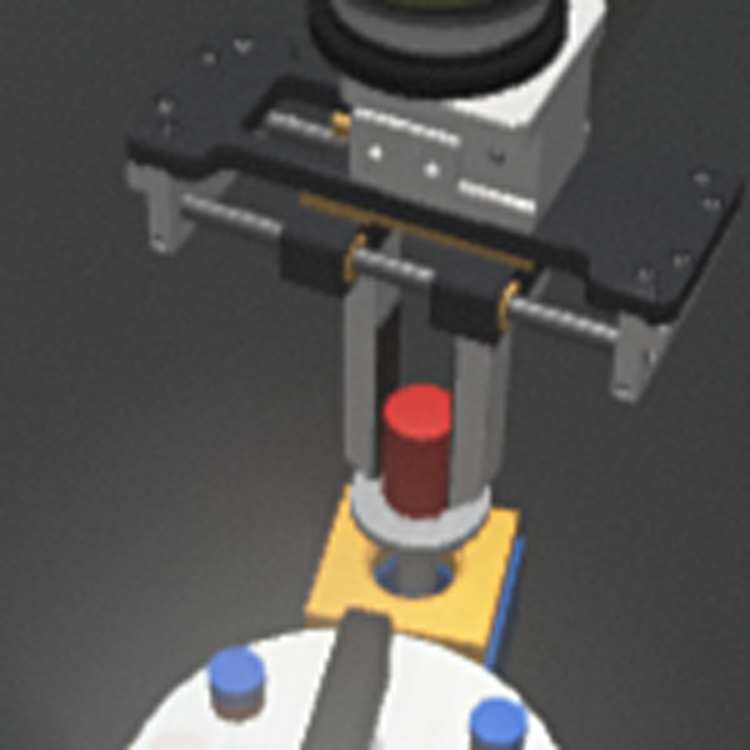

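Emit:
step_arm:
  motion:
    - [[0.009,0,0,0,0,0],[0.009,0,0,0,0,0],[0.005,0,0,0,0,0],[0.003,0,0,0,0,0],[0,0,0,0,0,0],[0.001,0,0,0,0,0],[0.001,0,0,0,0,0],[0,0,0,0,0,0]]

```text
time_s: 14.5
ee_pos: [0.5165, 0.102, 0.0715]
eef_rot: [1.376, 1.571, -0.372]
force: [-0.5, 0.5, -1.8]
grip_width: 0.0255
```

```bash
python3 - <<'E'
from h import *
st()
from station import camera
for n in("side",):
    c=camera(n);np.savez(f"pics/{n}8.npz",**c)
crop(load("side8"),240,170,150,150,5,"pics/s8.png")
E
```

```text
t 14.5 p [0.5165 0.102  0.0715] jaw -0.1776 xdown [ 0. -0. -1.] q [ 0.125  0.401  1.722 -0.     1.018  0.303] F [-0.5  0.5 -1.8] M [-0.01  0.07  0.05] w 0.0255
```

View pics/s8.png

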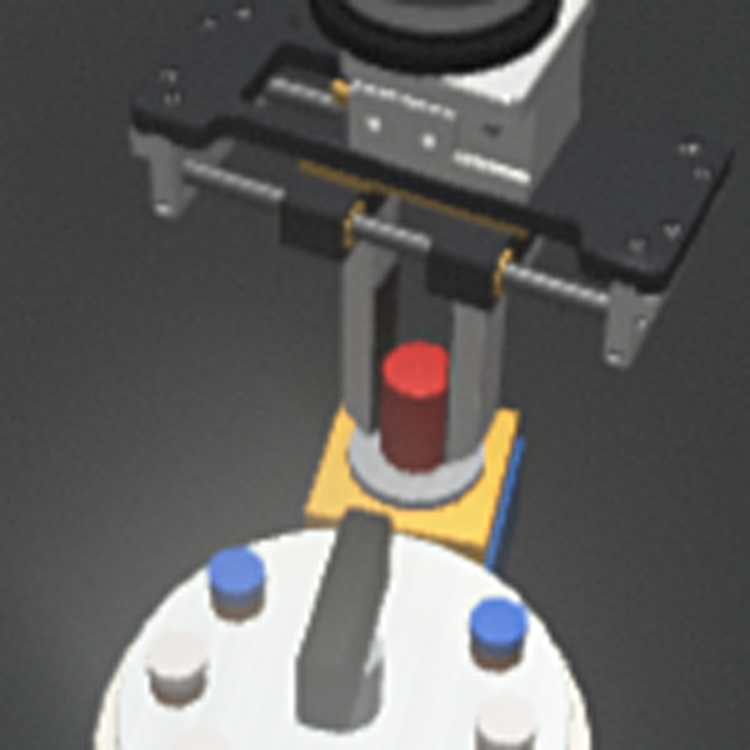

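Nearly seated (about 1 mm left, no contact force yet); continue until contact.

Emit:
step_arm:
  motion:
    - [[0.001,0,0,0,0,0],[0,0,0,0,0,0],[0.001,0,0,0,0,0],[0,0,0,0,0,0]]

```text
time_s: 15.05
ee_pos: [0.5172, 0.1021, 0.0704]
eef_rot: [1.793, 1.569, 0.045]
force: [-0.2, 0.8, 7.8]
grip_width: 0.0256
```

```bash
python3 - <<'E'
from h import *
st()
E
```

```text
t 15.05 p [0.5172 0.1021 0.0704] jaw -0.1774 xdown [ 0.002  0.    -1.   ] q [ 0.125  0.403  1.722 -0.     1.014  0.303] F [-0.2  0.8  7.8] M [-0.17  0.32  0.08] w 0.0256
```

Emit:
step_arm:
  motion:
    - [[0,0,0,0,0,0],[0,0,0,0,0,0],[0,0,0,0,0,0],[0,0,0,0,0,0],[-0.02,0,0,0,0,0],[-0.04,0,0,0,0,0],[-0.05,0,0,0,0,0],[-0.03,0,0,0,0,0],[0,0,0.05,0,0,0],[0,0,0.06,0,0,0],[0,0,0.06,0,0,0],[0,0,0,0,0,0]]
  fingers: 0.06

```text
time_s: 16.55
ee_pos: [0.4858, -0.0683, 0.2095]
eef_rot: [0.325, 1.57, -1.428]
force: [0.5, 0.5, -0.1]
grip_width: 0.0602
```

```bash
python3 - <<'E'
from h import *
st()
from station import camera
for n in("side","top"):
    c=camera(n);np.savez(f"pics/{n}9.npz",**c)
crop(load("side9"),240,210,150,120,5,"pics/s9.png");crop(load("top9"),135,145,150,130,4,"pics/t9.png")
E
```

```text
t 16.55 p [ 0.4858 -0.0683  0.2095] jaw -0.1822 xdown [ 0. -0. -1.] q [-0.214  0.164  1.679 -0.     1.299 -0.032] F [ 0.5  0.5 -0.1] M [-0.04  0.1  -0.  ] w 0.0602
```

View pics/s9.png

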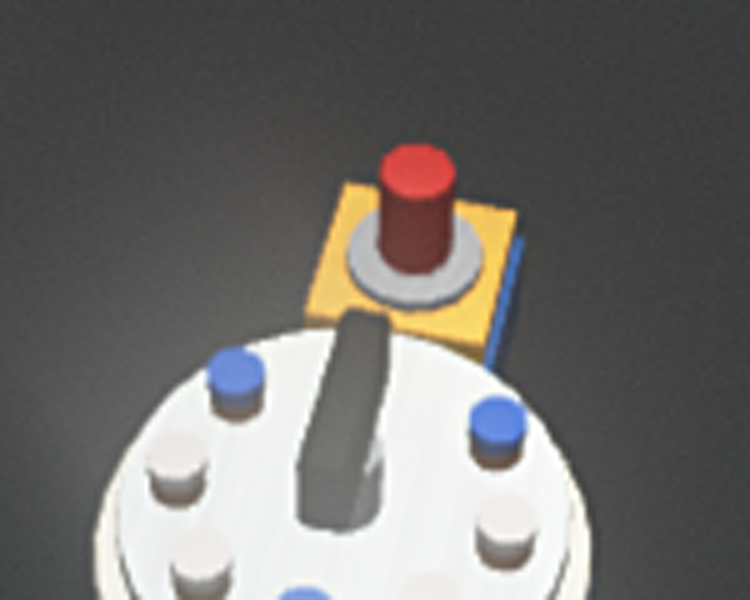

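View pics/t9.png

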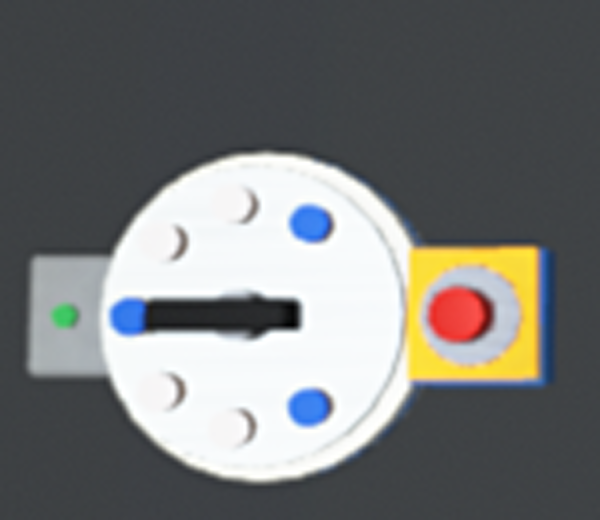

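The pin stands upright with its collar flat on the tab (side crop about (415,255), top crop about (472,316)). The tab is still over the lug and the robot is clear.

```bash
python3 - <<'E'
from station import ticket
print(ticket.hand_in())
E
```

```text
the job is handed in; nothing more can be done
None
```

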